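Casting rings back on their own crucible formers

ROBOT

A 6-joint arm with a two-finger parallel gripper is mounted at the origin on a cart in front of the work surface, level with it; the furniture and walls round the work are solid. World frame = base frame: x ahead of the robot, y to its left, z up, the work surface at z = 0. Lengths are in mm, angles in rad, forces in N, time in s.
With the tool pointing down it reaches from about 275 to 825 mm from the base axis. Payload 5.2 kg.
Tool frame: the origin (TCP) lies at the very end of the fingers, on their centre line; the grasp point (between the pads) lies 19 mm behind it; z points along the fingers, y is the direction in which the jaws open and shut (so a half turn about z gives the same grasp; the last joint's range is limited). The gripper opens to 93 mm and grips with 3 to 60 N. Pads are 15 mm wide; open, the fingers measure 128 mm over their backs; the gripper's body (75 mm by 188 mm) begins 65 mm behind the grasp point.
Start: joints at [-1.36, 0.259, 1.535, -0, 1.348, -0.203], TCP at [221.171, -503.576, 218.653] pointing down, gripper open.
Joint ranges: [-3.14, 3.14], [-0.91, 2.08], [0.19, 2.58], [-1.22, 4.36], [0.22, 2.71], [-3.12, 3.12]. Speed limits (rad/s): [2.57, 2.57, 3.14, 3.14, 3.14, 3.14].

INTERFACE

Orientations are given as [roll, pitch, yaw] about the fixed x, y, z axes, in that order (R = Rz(yaw) Ry(pitch) Rx(roll)).
In Python, from bench import robot gives the robot as it stands. The module is installed in compiled form; this text tells all that it offers. Calls block until the motion is done:
- robot.move_ptp(position, orientation): joint-space move of the TCP to a pose.
- robot.move_linear(position, ori=None, speed=150, f_stop=None): straight line of the TCP; ori=None keeps the orientation; speed is the mean speed in mm/s. With f_stop (N) it stops when the force on the tool has changed by that much, and returns True; else False.
- robot.move_j(angles): joint-space move.
- robot.move_gripper(opening): opening from 0.0 (shut) to 1.0 (fully open); the grip force is fixed at half the most; returns when the fingers have stopped.
- robot.sleep(seconds).
- robot.inverse_kinematics(position, orientation): joint angles nearest the present ones, or None.
- robot.get_image(name): name is "scene" or "top"; returns a dict with "img" (400x640x3 uint8, blue, green, red), "fovy" (degrees; the focal length in pixels is half the picture's height over the tangent of half this angle, whatever the lens; pixels are square), "cx", "cy" (the principal point, pixels), "eye" and "orientation" of the camera in the world. Camera axes: x right, y down, z forward; pixel columns grow to the right and rows downward; lengths in mm; the calibration is good to about 2 mm. A picture is of the moment at which its call begins. There is no depth.
A pose or a line that the arm cannot do raises robot.MotionError and nothing moves.
- robot.hand_in(): hands the job in, once; it reports no verdict.
Readings, each from a call of its own:
- robot.current_t(): time.
- robot.current_qpos(): joint angles.
- robot.current_joint_vel(): joint speeds.
- robot.current_joint_efforts(): joint torques, N m.
- robot.current_tcp_pos(): TCP position.
- robot.current_eef_rot(): TCP orientation.
- robot.current_contact_force(): force on the tool from outside, world axes, zero at the start.
- robot.current_ft_torque(): the same for the moment, N m.
- robot.current_gripper_width(): opening from 0.0 (shut) to 1.0 (fully open).
Only numpy, scipy, OpenCV 4.12 (cv2) and the standard library are available. Lean on these libraries where they do the work, as an engineer would, in place of code of your own. Each camera call takes 0.05 s, during which the arm holds its last target.

TASK

The three steel casting rings were put back on the wrong rubber crucible formers. Before they can be filled, set each ring upright over the collar of the former of its own size, small on yellow, medium on blue and large on red, fully home flat on the flange; the empty tile is free as a spare place. Leave the formers standing where they are, do not tip a ring over, and do not disturb the bowl, bottle and denture.

Things in the scene. Friction and masses are not known exactly. Their poses are not given: they have to be found in the camera images.
- small_ring: steel casting ring: a plain upright tube open at both ends, outer diameter 35 mm, bore 29 mm, 42 mm tall, about 90 g; the narrowest of the three. Origin at the centre of its lower rim, z up along its axis. Starts standing upright on the wrong former: on the flat shoulder of the red large former, 16 mm above that former's underside.
- medium_ring: steel casting ring: a plain upright tube open at both ends, outer diameter 51 mm, bore 45 mm, 48 mm tall, about 170 g; the middle one of the three. Origin at the centre of its lower rim, z up along its axis. Starts standing upright on the wrong former: loosely on the flange of the yellow small former, 6 mm above that former's underside.
- large_ring: steel casting ring: a plain upright tube open at both ends, outer diameter 67 mm, bore 61 mm, 54 mm tall, about 250 g; the widest of the three. Origin at the centre of its lower rim, z up along its axis. Starts standing upright on the wrong former: loosely on the flange of the blue medium former, 6 mm above that former's underside.
- small_former: Ochre yellow rubber crucible former for the small ring, loose on a mat 2.3 mm thick: round flange 62 mm across, 6 mm thick; on it a collar 26 mm across at its foot (z 6 to 8 mm) that tapers to 17 mm at z 16 mm (1.5 mm play in the right ring); a pouring cone reaches z 22 mm. Origin under its centre, z up. The right ring is home with its lower rim flat on the flange, z 6 mm
- medium_former: Blue rubber crucible former for the medium ring, loose on a mat 2.3 mm thick: round flange 78 mm across, 6 mm thick; on it a collar 42 mm across at its foot (z 6 to 8 mm) that tapers to 30 mm at z 16 mm (1.5 mm play in the right ring); a pouring cone reaches z 26 mm. Origin under its centre, z up. The right ring is home with its lower rim flat on the flange, z 6 mm
- large_former: Red rubber crucible former for the large ring, loose on a mat 2.3 mm thick: round flange 86 mm across, 6 mm thick; on it a collar 58 mm across at its foot (z 6 to 8 mm) that tapers to 43 mm at z 16 mm (1.5 mm play in the right ring); a 21 mm wide pouring cone reaches z 28 mm. Origin under its centre, z up. The right ring is home with its lower rim flat on the flange, z 6 mm
- firing_tile: Off-white square refractory tile 90 x 90 x 10 mm, fixed flat, empty at the start: a free spot where a ring can stand meanwhile. Origin at the centre of its underside, z up, sides along its x and y. It and the three formers stand in a row from left to right, in any order, their centres at least 120 mm apart in y.
- rubber_bowl: Green rubber mixing bowl 122 mm across, 75 mm tall, a bystander at the back right. Origin at the centre of its underside.
- amber_bottle: Amber glass bottle with white cap, 40 mm across, 95 mm tall, a bystander at the back left. Origin at the centre of its underside. Above the back of the bench, behind x = 0.64 m, runs a shelf board at z about 0.2 m: keep arm and gripper in front of it.
- denture: Denture with pink gum and white teeth on its grey model, 54 x 62 mm, 30 mm tall, a bystander in the middle near the front edge. Origin at the centre of its underside.
There are look-alikes about, which are no part of the job. What is shaped like the medium_ring but purple or turquoise is not meant.

How it is judged:
By the outcome, as a careful person would: the job done as asked, in the order asked, and still so for the second after the job is handed in, with the robot touching nothing.
It also fails if it takes over 118 s, if anything falls off the work surface, if the arm or the gripper's body presses on something with over 40 N, if the wrist force passes 120 N, or if a joint passes its speed limit or range.

## Working session

There is one attempt and no reset: what is moved stays moved. The work goes in short steps, each a Python script; the robot and the scene stay as the last script left them, time stands still between calls to the robot, and variables do not carry over. Pictures are saved under pics/ and viewed, and the job is handed in when it is done.

```bash
ls; mkdir -p pics; python3 - <<'E'
from bench import robot
import cv2
for n in("scene","top"):
    d=robot.get_image(n); cv2.imwrite(f"pics/{n}0.png",d["img"])
    print(n,d["fovy"],d["cx"],d["cy"],d["eye"],d["orientation"])
print(robot.current_t(),robot.current_eef_rot(),robot.current_gripper_width())
E
```

```text
pics
scene 46.64129430929426 320.45196072765015 201.7693986558331 [-175.58279926  351.57273473  999.04049066] [-2.46390267  0.00765703 -2.06124778]
top 50.9680080268568 314.50307710793794 200.9070369622357 [ 373.3910185    13.76460725 1124.75231569] [-3.013005   -0.01278335 -1.55251144]
0.1 [-3.14002972e+00 -2.96541708e-04  4.13774576e-01] 0.9984132066132868
```

View pics/scene0.png

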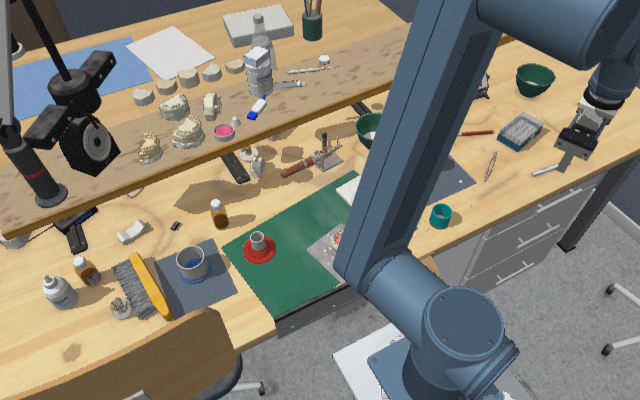

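View pics/top0.png

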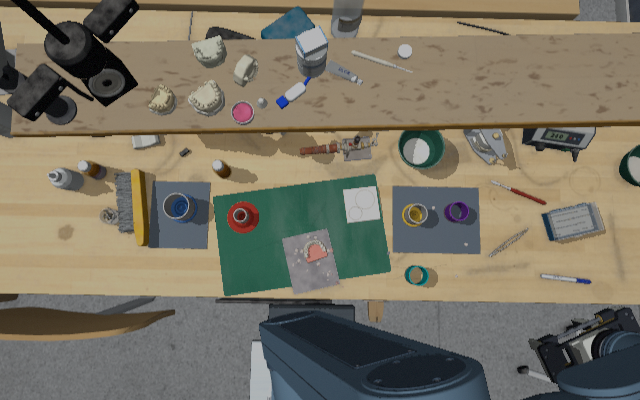

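The top view shows, from left to right:
- Blue former with the large ring at about (177,207).
- Red former with the small ring at (241,217).
- Tile at (361,205).
- Yellow former with the medium ring at (414,214).

The look-alikes for the medium ring are the purple ring at (457,212) and the turquoise ring at (417,275). The steel one on yellow is the target. Next I'll check close crops.

```bash
python3 - <<'E'
import cv2,numpy as np
im=cv2.imread("pics/top0.png")
def c(x,y,r=32): return cv2.resize(im[y-r:y+r,x-r:x+r],(390,290*390//290),interpolation=cv2.INTER_CUBIC)[:390]
a=np.hstack([c(177,207),c(241,217)]);b=np.hstack([c(361,205),c(414,214)])
cv2.imwrite("pics/crops0.png",cv2.resize(np.vstack([a,b]),(600,600)))
E
```

```text
(no output)
```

View pics/crops0.png

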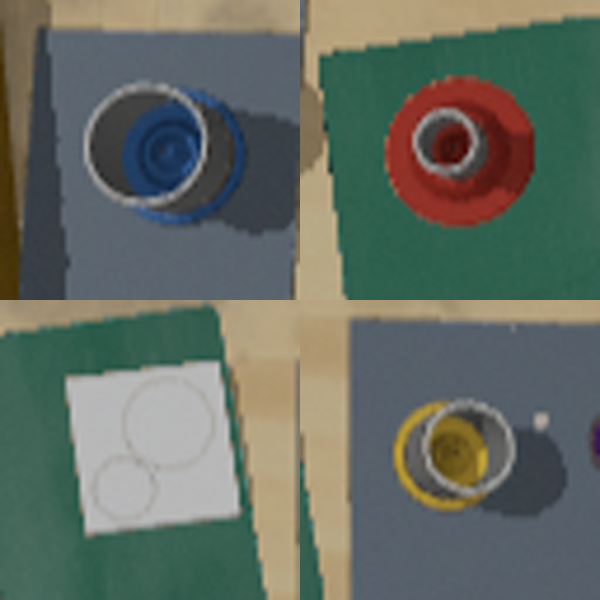

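```bash
cat > h.py <<'E'
import cv2,numpy as np
from scipy.spatial.transform import Rotation as Ro
from scipy.optimize import least_squares
def ray(d,uv,z):
    f=200/np.tan(np.radians(d["fovy"]/2)); uv=np.atleast_2d(uv).astype(float)
    c=np.c_[(uv[:,0]-d["cx"])/f,(uv[:,1]-d["cy"])/f,np.ones(len(uv))]
    w=c@Ro.from_euler('xyz',d["orientation"]).as_matrix().T; e=np.asarray(d["eye"])
    return (e+w*((z-e[2])/w[:,2])[:,None])[:,:2]
def proj(d,P):
    f=200/np.tan(np.radians(d["fovy"]/2)); p=(np.atleast_2d(P)-d["eye"])@Ro.from_euler('xyz',d["orientation"]).as_matrix()
    return np.c_[d["cx"]+f*p[:,0]/p[:,2],d["cy"]+f*p[:,1]/p[:,2]]
def circ(P,R,c0=None,s=1.0):
    c0=np.median(P,0) if c0 is None else c0
    f=lambda c:np.hypot(*(P-c[:2]).T)-R
    r=least_squares(f,c0,loss='cauchy',f_scale=s); e=np.abs(f(r.x))
    g=least_squares(lambda c:np.hypot(*(P-c[:2]).T)-c[2],[*r.x,R],loss='cauchy',f_scale=s)
    return r.x,np.median(e),(e<2.5).sum(),len(P),g.x   # centre, fit, inliers, free-radius fit
HUE={'red':[(0,8),(172,180)],'blue':[(103,116)],'yellow':[(18,30)]}
def cmask(im,col,smin=110,vmin=40):
    h=cv2.cvtColor(im,cv2.COLOR_BGR2HSV); m=np.zeros(h.shape[:2],np.uint8)
    for a,b in HUE[col]: m|=cv2.inRange(h,(a,smin,vmin),(b,255,255))
    return m
def win(m,uv,r):
    o=np.zeros_like(m); x,y=map(int,uv); o[max(0,y-r):y+r,max(0,x-r):x+r]=m[max(0,y-r):y+r,max(0,x-r):x+r]; return o
def flange(d,col,uv,R,r=26,z=8.3):
    m=win(cmask(d["img"],col),uv,r); cs,_=cv2.findContours(m,cv2.RETR_EXTERNAL,cv2.CHAIN_APPROX_NONE)
    p=np.vstack([c[:,0] for c in cs if len(c)>8])
    h=cv2.convexHull(p)[:,0]; P=ray(d,p,z)
    return circ(P,R-1.0,ray(d,[h.mean(0)],z)[0])
def rim(d,uv,R,z,r=24,vmin=135,smax=45):
    h=cv2.cvtColor(d["img"],cv2.COLOR_BGR2HSV); m=win(cv2.inRange(h,(0,0,vmin),(180,smax,255)),uv,r)
    p=np.argwhere(m)[:,::-1]; P=ray(d,p,z)
    return circ(P,R-1.5,ray(d,[uv],z)[0])
E
python3 - <<'E'
from h import *
from bench import robot
d=robot.get_image("top")
np.set_printoptions(precision=1,suppress=True)
for c,uv,R in(('blue',(180,210),39),('red',(241,217),43),('yellow',(410,215),31)): print(c,*flange(d,c,uv,R))
for n,uv,R,z in(('L',(174,206),33.5,62.3),('S',(238,213),17.5,60.3),('M',(416,213),25.5,56.3)): print(n,*rim(d,uv,R,z))
h=cv2.cvtColor(d["img"],cv2.COLOR_BGR2HSV); m=win(cv2.inRange(h,(0,0,150),(180,40,255)),(361,205),22)
r=cv2.minAreaRect(np.argwhere(m)[:,::-1].astype(np.float32)); print(r,ray(d,[r[0]],10),ray(d,cv2.boxPoints(r),10))
print('purple',ray(d,[(457,212)],48),'turq',ray(d,[(417,275)],48))
E
```

```text
blue [492.5 355.7] 2.6286280395464097 65 140 [490.5 350.9  33.6]
red [471.8 192.7] 0.8661027518924271 86 87 [471.6 192.7  41.1]
yellow [ 485.8 -262.9] 3.6129625638629577 43 107 [ 483.8 -258.6   25.7]
L [493.2 355.5] 0.519006789538345 67 67 [493.2 355.5  31.9]
S [472.7 192.6] 0.5833782931191038 29 29 [472.7 192.6  16.1]
M [ 486.3 -262.4] 0.8055797782126746 52 60 [ 486.3 -262.4   24.1]
((361.1615905761719, 203.7923126220703), (33.117271423339844, 33.3653450012207), 82.87498474121094) [[ 512.5 -123. ]] [[ 550.4  -72.7]
 [ 563.5 -162. ]
 [ 474.8 -172.9]
 [ 462.   -84.6]]
purple [[ 491.2 -367. ]] turq [[ 328.5 -261. ]]
```

```bash
python3 - <<'E'
from h import *
from bench import robot
np.set_printoptions(precision=2,suppress=True)
for n,p in dict(L=(493,355),S=(472,192),T=(512,-123),M=(486,-262)).items():
  for z in(16,140):
    for y in(np.pi/2,-np.pi/2): print(n,z,round(y,2),robot.inverse_kinematics([*p,z],[np.pi,0,y]))
E
```

```text
L 16 1.57 [ 0.44  0.56  1.62 -0.    0.96  0.44]
L 16 -1.57 [ 0.44  0.56  1.62  0.    0.96 -2.7 ]
L 140 1.57 [ 0.44  0.42  1.5  -0.    1.22  0.44]
L 140 -1.57 [ 0.44  0.42  1.5   0.    1.22 -2.7 ]
S 16 1.57 [ 0.17  0.42  1.87 -0.    0.85  0.17]
S 16 -1.57 [ 0.17  0.42  1.87 -0.    0.85 -2.97]
S 140 1.57 [ 0.17  0.26  1.74 -0.    1.14  0.17]
S 140 -1.57 [ 0.17  0.26  1.74  0.    1.14 -2.97]
T 16 1.57 [-0.45  0.44  1.83  0.    0.87 -0.45]
T 16 -1.57 [-0.45  0.44  1.83 -0.    0.87  2.69]
T 140 1.57 [-0.45  0.28  1.7   0.    1.15 -0.45]
T 140 -1.57 [-0.45  0.28  1.7  -0.    1.15  2.69]
M 16 1.57 [-0.7   0.48  1.77  0.    0.9  -0.7 ]
M 16 -1.57 [-0.7   0.48  1.77 -0.    0.9   2.45]
M 140 1.57 [-0.7   0.33  1.64  0.    1.17 -0.7 ]
M 140 -1.57 [-0.7   0.33  1.64 -0.    1.17  2.45]
```

```bash
cat >> h.py <<'E'
from bench import robot
O=[np.pi,0,np.pi/2]
def pick(x,y,zb,off=10,hover=150):
    robot.move_ptp([x,y,hover],O)
    robot.move_linear([x,y,zb+off],speed=120)
    robot.move_gripper(0.0)
    print('w',robot.current_gripper_width()*93,'tcp',robot.current_tcp_pos(),'t',robot.current_t())
    robot.move_linear([x,y,zb+off+45],speed=70); robot.move_linear([x,y,hover],speed=150)
    print('lifted w',robot.current_gripper_width()*93,'F',robot.current_contact_force())
def place(x,y,zb,off=10,hover=150,dz=2,release=True):
    robot.move_ptp([x,y,hover],O)
    robot.move_linear([x,y,zb+off+26],speed=130)
    s=robot.move_linear([x,y,zb+off-dz],speed=25,f_stop=5)
    print('stop',s,robot.current_tcp_pos(),'F',robot.current_contact_force(),'t',robot.current_t())
    if release: let_go(hover)
def let_go(hover=150):
    robot.move_gripper(1.0); p=robot.current_tcp_pos()
    robot.move_linear([p[0],p[1],hover],speed=130)
    print('t',robot.current_t())
E
python3 - <<'E'
from h import *
np.set_printoptions(precision=1,suppress=True)
pick(472.7,192.6,18.3)
place(512,-123,10)
robot.move_ptp([400,-350,220],O)
d=robot.get_image("top"); cv2.imwrite("pics/t1.png",d["img"]);cv2.imwrite("pics/s1.png",robot.get_image("scene")["img"])
print(robot.current_t(),proj(d,[512,-123,52]))
print(flange(d,'red',(241,217),43)); print(rim(d,proj(d,[512,-123,52])[0],17.5,52,r=12))
E
```

```text
w 35.09373777562536 tcp [472.6 192.6  28.3] t 4.8833
lifted w 35.23205959974645 F [-0.2  0.2 -1.8]
stop True [ 511.8 -122.9   22.2] F [-0.5 -0.3  4.4] t 9.3667
t 11.5417
12.6667 [[363.1 202. ]]
(array([471.9, 192.7]), np.float64(0.9728631593487691), np.int64(85), 87, array([471.6, 192.7,  41.1]))
(array([ 520.3, -123.1]), np.float64(9.668271731803992), np.int64(67), 486, array([ 513.9, -121.5,   27.7]))
```

View pics/t1.png

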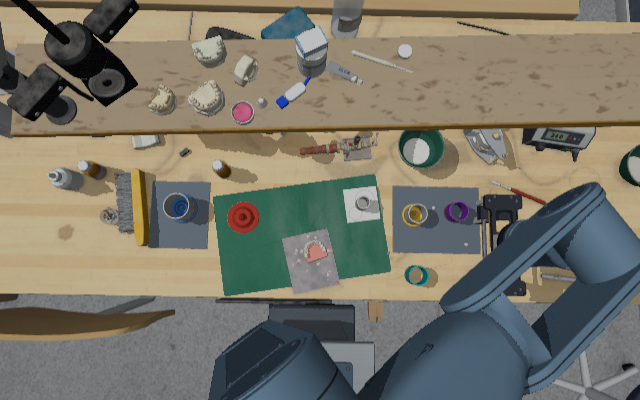

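View pics/s1.png

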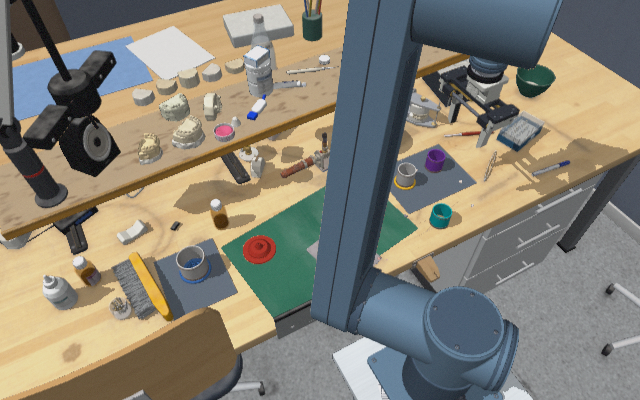

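```bash
python3 - <<'E'
from h import *
d=robot.get_image("top"); im=d["img"]
uv=proj(d,[511.8,-122.9,54.3])[0]; print(uv)
g=cv2.cvtColor(im,cv2.COLOR_BGR2GRAY)
print(g[190:216,350:378])
cv2.imwrite("pics/c1.png",cv2.resize(im[180:225,340:385],(540,540),interpolation=cv2.INTER_NEAREST))
E
```

```text
[363.22220204 201.9629956 ]
[[192 190 191 191 191 191 190 191 191 185 180 182 182 186 185 185 183 188
  181 183 190 190 191 190 191 191 134  85]
 [191 191 190 190 190 190 191 191 186 181 184 187 187 190 191 190 189 191
  185 183 183 188 190 191 190 190 166  86]
 [191 190 191 191 191 190 190 185 182 187 190 191 191 190 191 191 191 191
  191 189 185 181 185 191 190 191 183  87]
 [191 192 191 191 191 190 188 179 188 191 191 190 190 191 191 191 190 191
  190 191 191 186 176 190 191 190 189  86]
 [190 190 190 191 191 191 181 186 191 191 191 191 190 191 190 191 190 191
  190 191 191 191 181 186 190 191 191  84]
 [190 191 190 191 190 188 180 191 191 191 191 185 177 184 183 176 172 190
  191 190 190 191 189 182 188 190 190  85]
 [190 191 191 191 191 181 185 191 190 172 183 163 144 143 142 157 167 184
  191 191 192 191 191 182 183 190 191 110]
 [191 191 191 191 191 177 189 192 174 167 139 112  98  80  81 115 132 163
  171 191 191 191 191 187 179 191 190 138]
 [191 190 190 191 191 177 190 172 169 136 102  94  93  77  64  60  77 119
  167 183 191 191 190 191 178 190 190 168]
 [190 191 191 191 1
[... 1270 characters left out ...]
189 191 191 191 191 191 191 190 176 166 139 118  98 105 118 132 142 142
  141 140 142 141 142 142 143 142 141 141]
 [191 191 191 190 191 190 190 191 191 191 179 165 159 170 175 142 142 141
  142 141 142 142 142 141 141 141 141 141]
 [191 191 191 190 190 191 190 190 191 190 191 183 179 191 190 175 174 176
  175 176 175 142 141 141 142 142 142 141]
 [191 190 190 191 191 191 191 190 190 191 191 185 179 191 191 191 191 190
  191 192 190 175 175 175 175 175 176 176]
 [190 191 191 191 190 190 191 191 190 191 190 182 183 190 190 191 190 191
  191 191 191 190 190 190 190 191 191 191]
 [191 191 190 190 191 191 191 191 191 191 190 175 189 190 190 191 191 191
  190 191 191 191 190 191 190 191 190 191]]
```

View pics/c1.png

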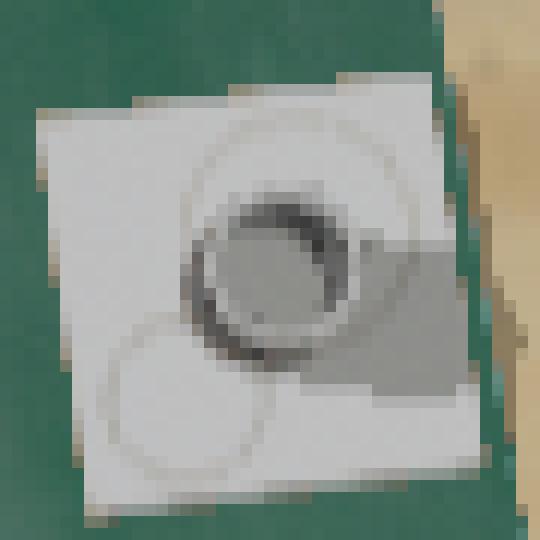

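```bash
python3 - <<'E'
from h import *
np.set_printoptions(precision=1,suppress=True)
pick(493.2,355.5,8.3)
place(471.9,192.7,8.3,release=False)
cv2.imwrite("pics/s2.png",robot.get_image("scene")["img"])
E
```

```text
w 67.760729101349 tcp [493.1 355.6  18.6] t 17.0333
lifted w 67.73454079095238 F [-0.1 -0.2 -2.6]
stop True [471.7 192.6  18.6] F [-0.  -0.4  4.3] t 21.1583
```

View pics/s2.png

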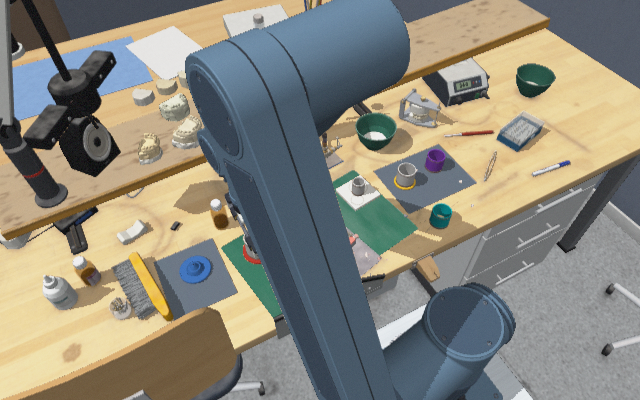

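The ring seated at the same TCP height as it was grasped (18.6), so it is flat on the flange. I'll release it and measure the blue former.

```bash
python3 - <<'E'
from h import *
np.set_printoptions(precision=1,suppress=True)
let_go()
robot.move_ptp([400,-350,220],O)
d=robot.get_image("top"); cv2.imwrite("pics/t3.png",d["img"]);cv2.imwrite("pics/s3.png",robot.get_image("scene")["img"])
print('red',flange(d,'red',(241,217),43)); print('blue',flange(d,'blue',(180,210),39))
print('L',rim(d,proj(d,[471.8,192.7,62.3])[0],33.5,62.3)); print('M',rim(d,(416,213),25.5,56.3))
im=d["img"]
c=lambda x,y,r=30:cv2.resize(im[y-r:y+r,x-r:x+r],(380,380),interpolation=cv2.INTER_CUBIC)
cv2.imwrite("pics/c3.png",np.hstack([c(179,209),c(241,215)]))
E
```

```text
t 23.0083
red (array([472.5, 193.4]), np.float64(5.990441675771937), np.int64(59), 164, array([468.8, 186.8,  35.2]))
blue (array([492.2, 354.7]), np.float64(0.5881129280145032), np.int64(81), 81, array([492.2, 354.8,  37.8]))
L (array([472.6, 192.5]), np.float64(0.6351068651130127), np.int64(90), 90, array([472.6, 192.5,  32. ]))
M (array([ 486.1, -262.3]), np.float64(0.9605453017476897), np.int64(61), 81, array([ 486.1, -262.3,   24.1]))
```

View pics/c3.png

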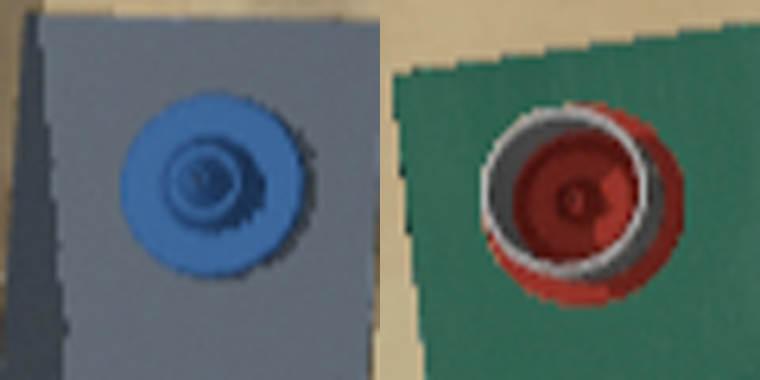

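The large ring is centred and flat on red: its rim fits at (472.6,192.5), and image x reads about 0.8 mm high. The blue former is clear at (492.2,354.7). Next is the medium ring from yellow to blue.

```bash
python3 - <<'E'
from h import *
np.set_printoptions(precision=1,suppress=True)
pick(485.6,-262.3,8.3)
place(491.5,354.7,8.3)
robot.move_ptp([400,-350,220],O)
d=robot.get_image("top"); cv2.imwrite("pics/t4.png",d["img"]);cv2.imwrite("pics/s4.png",robot.get_image("scene")["img"])
print('yellow',flange(d,'yellow',(410,215),31))
print('M',rim(d,proj(d,[491.5,354.7,56.3])[0],25.5,56.3,r=18))
im=d["img"]
c=lambda x,y,r=30:cv2.resize(im[y-r:y+r,x-r:x+r],(380,380),interpolation=cv2.INTER_CUBIC)
cv2.imwrite("pics/c4.png",np.hstack([c(179,209),c(412,215)]))
print(robot.current_t())
E
```

```text
w 51.264795209137844 tcp [ 485.6 -262.3   18.3] t 27.7083
lifted w 51.1066822904924 F [-1.1  0.2 -1.9]
stop True [491.3 354.6  18.3] F [-0.   0.9  5.1] t 33.35
t 35.3667
yellow (array([ 485.5, -262.4]), np.float64(0.42241844500203385), np.int64(63), 63, array([ 485.5, -262.4,   29.9]))
M (array([492.1, 354.7]), np.float64(0.6684579272840558), np.int64(61), 61, array([492.1, 354.7,  24.1]))
37.9917
```

View pics/c4.png

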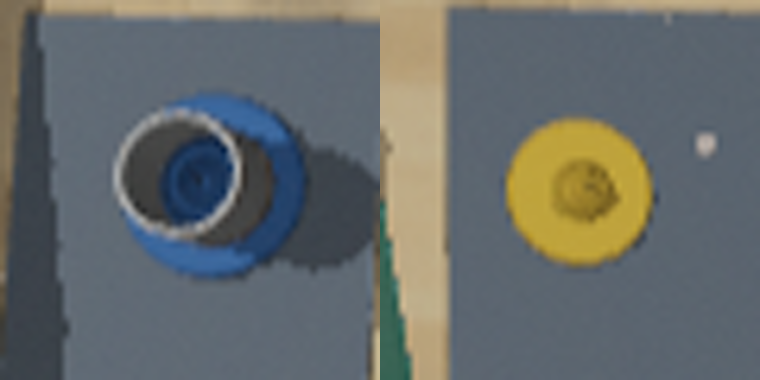

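The medium ring is home and concentric on blue, and yellow is clear at (485.5,-262.4). Now the small ring from tile to yellow.

```bash
python3 - <<'E'
from h import *
np.set_printoptions(precision=1,suppress=True)
pick(511.8,-122.9,12.3)
place(484.8,-262.4,8.3)
robot.move_ptp([300,-450,250],O)
d=robot.get_image("top"); cv2.imwrite("pics/t5.png",d["img"]);cv2.imwrite("pics/s5.png",robot.get_image("scene")["img"])
print('yellow',flange(d,'yellow',(410,215),31))
print('S',rim(d,proj(d,[484.8,-262.4,50.3])[0],17.5,50.3,r=10))
im=d["img"]; s=cv2.imread("pics/s5.png")
c=lambda im,x,y,r=30:cv2.resize(im[y-r:y+r,x-r:x+r],(380,380),interpolation=cv2.INTER_CUBIC)
cv2.imwrite("pics/c5.png",np.hstack([c(im,412,215),c(s,405,178)]))
print(robot.current_t())
E
```

```text
w 35.13556778416807 tcp [ 511.8 -122.9   22.3] t 41.175
lifted w 35.22626807251615 F [ 0.3  0.4 -0.9]
stop True [ 484.6 -262.2   18.2] F [-0.2  0.8  5. ] t 45.2167
t 47.425
yellow (array([ 485.4, -262.3]), np.float64(1.092382460198234), np.int64(67), 119, array([ 485.4, -262.3,   29.7]))
S (array([ 485.4, -262.4]), np.float64(0.5703360127472568), np.int64(36), 36, array([ 485.4, -262.4,   15.9]))
48.6167
```

View pics/c5.png

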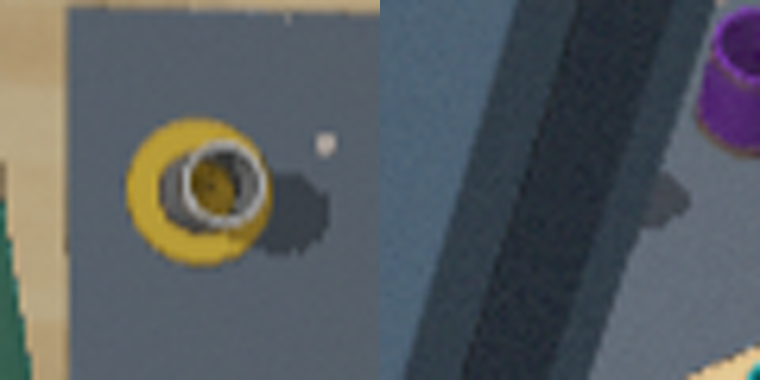

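View pics/t5.png

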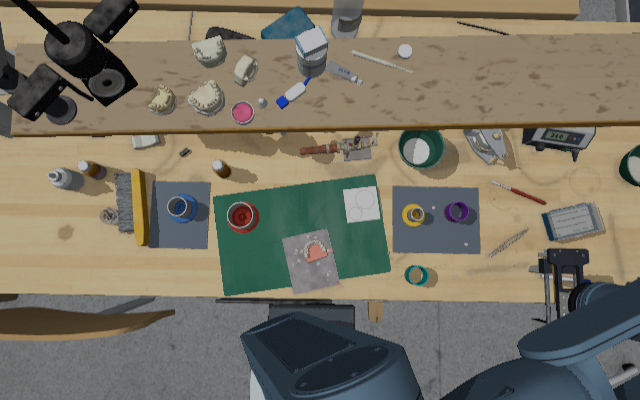

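View pics/s5.png

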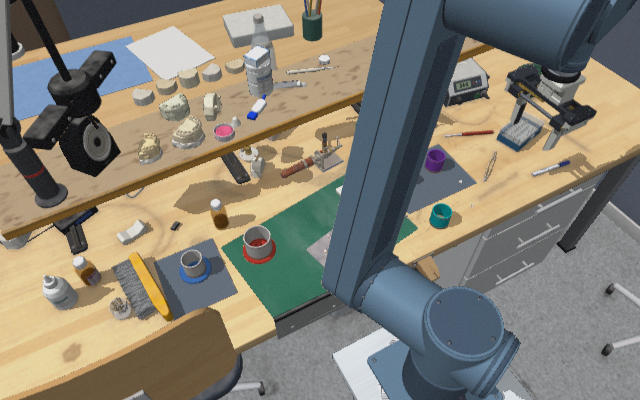

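The top view shows all three rings upright and concentric on their own formers: blue at (181,208), red at (242,217) and yellow at (414,214). The tile is empty and the bystanders are where they were. Handing in.

```bash
python3 -c "
from bench import robot
robot.hand_in(); print(robot.current_t())"
```

```text
the job is handed in; nothing more can be done
the job is handed in; nothing more can be done
```

The job is handed in, after about 49 s of robot time. Each ring now stands on its own former: large on red, medium on blue and small on yellow. I parked the small ring on the tile while the other two moved.

**Last checks:**
- **Height:** each ring touched down with the TCP at 18.2–18.6 mm, where a ring flat on its flange should be. The large ring stopped at exactly its grasp height.
- **Centring:** the ring rims lie within 0.1–0.7 mm of the former centres in the top view.
- **Formers and bystanders:** yellow measured within 0.1 mm of where it was before its ring came down. I checked red, blue, the bowl, bottle and denture only by eye, and none appears to have moved.

**What disagreed or failed:**
- **Tile height:** the tile's top turned out about 2.3 mm higher than I assumed, probably because it sits on the green mat. Contact stopped the first placing there safely.
- **Red re-measure:** measuring the red former again with its ring on gave a poor fit, because the ring hides part of the flange.
- **Tile rim fit:** the automatic rim fit of the small ring on the white tile failed, so I checked it in a close crop.
- **Scene view:** the arm hid the yellow former in the last scene picture, so the small ring was confirmed from the top view and the touchdown height only.

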